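# Lock the drive shaft of a hotplate lift with its locking pin

### The arm

A 6-joint arm with a two-finger parallel gripper is mounted at the origin on the work surface. World frame = base frame: x ahead of the robot, y to its left, z up, the work surface at z = 0. Lengths are in m, angles in rad, forces in N, time in s.
With the tool pointing down it reaches from about 0.275 to 0.725 m from the base axis. Payload 15.9 kg.
Tool frame: the origin (TCP) lies at the very end of the fingers, on their centre line; the grasp point (between the pads) lies 19 mm behind it; z points along the fingers, y is the direction in which the jaws open and shut (so a half turn about z gives the same grasp; the last joint's range is limited). The gripper opens to 85 mm and grips with 20 to 120 N. Pads are 22 mm wide; open, the fingers measure 114 mm over their backs; the gripper's body (76 mm by 85 mm) begins 54 mm behind the grasp point. The pads swing forward as they close: fully open they stand 13 mm farther back than shut.
Start: joints at [1.241, 0.213, -0.034, 1.323, 0, 1.571], TCP at [0.162, 0.473, 0.231] pointing down, gripper open.
Joint ranges: [-2.98, 2.98], [-0.74, 1.72], [-1.14, 1.35], [-2.1, 2.04], [-1.57, 1.44], [-3.14, 3.14]. Speed limits (rad/s): [1.89, 1.89, 2.39, 2.57, 3.14, 3.14].

### API

Orientations are given as a rotation vector (axis times angle).
In Python, from bench import * gives the robot as it stands. The module is installed in compiled form; this text tells all that it offers. Calls block until the motion is done:
- move_ptp(position, orientation): joint-space move of the TCP to a pose.
- move_straight(position, frame=None, feed=0.15): straight line of the TCP; frame=None keeps the orientation; feed is the mean speed in m/s.
- goto_joints(angles): joint-space move.
- release() and clamp(): open the fingers fully, or close them until they stop; the grip force is fixed at half the most.
- pause(seconds).
- ik(position, orientation): joint angles nearest the present ones, or None.
- get_obs(): the state.
- capture(name): name is "side" or "top" or "wrist"; returns a dict with "img" (400x640x3 uint8, blue, green, red), "range_z" (400x640 float32, m along the optical axis (not along the pixel's ray), 0 where there is no reading), "fovy" (degrees; the focal length in pixels is half the picture's height over the tangent of half this angle, whatever the lens; pixels are square), "cx", "cy" (the principal point, pixels), "extrinsics" (4x4, takes a point from world to camera coordinates). Camera axes: x right, y down, z forward; pixel columns grow to the right and rows downward; lengths in m; the calibration is good to about 2 mm. A picture is of the moment at which its call begins.
A pose or a line that the arm cannot do raises PlanningError and nothing moves.
- job_done(): hands the job in, once; it reports no verdict.
The state is a dict: "time_s": time; "joints": joint angles; "joint_vel": joint speeds; "joint_efforts": joint torques, N m; "position": TCP position; "orientation": TCP orientation; "wrist_force": force on the tool from outside, world axes, zero at the start; "moment": the same for the moment, N m; "gripper_width": finger opening in m.
Only numpy, scipy, OpenCV 4.12 (cv2) and the standard library are available. Lean on these libraries where they do the work, as an engineer would, in place of code of your own. Each camera call takes 0.05 s, during which the arm holds its last target. There are 200 camera calls.

### The job

Lock the drive shaft of the hotplate lift: take the yellow-headed locking pin from the white stand and drop it point down into the bore on top of the grey lock block, so that it rests on the hub inside. Then turn the red crank slowly and by feel until the pin drops into the hidden cross-hole and stops the crank dead, let go of the crank, and press the pin fully home, its yellow head down on the block. Force nothing: do not press the pin hard on the closed hub or crank hard against it, and leave the glassware standing where it is.

Things in the scene. Friction and masses are not known exactly. Their poses are not given: they have to be found in the camera images.
- pin: Loose steel locking pin with yellow head, 126 mm long, 160 to 240 g, upright in the stand. Origin at the centre of its point, z up to the head. Nose 11 mm in diameter and 14 mm long, tip bevelled 1 mm, then a 2 mm cone to the 13 mm shank, which runs to 96 mm above the origin; the round head (28 mm in diameter, 30 mm high) spans 96 to 126 mm.
- pin_top (a point): Centre of the flat top of the pin's head, 126 mm above the pin's origin.
- stand: White block 70 mm (x) by 110 mm (y) by 50 mm high, fixed on the bench, origin under its centre. The pin stands 42 mm deep in a 15 mm hole 30 mm to the -y side of the centre; two smaller holes are empty.
- lift: Bench lift, fixed. Origin on the bench right below the bore of its grey lock block, z up, y along the drive shaft from the block to the gearbox and column; crank on the -y side. Lock block 60 mm (x) by 56 mm (y), flat top at z 158 mm. Base plate 12 mm thick, x -75 to 75, y -45 to 500 mm. Column 60 mm square at y 200 mm, 390 mm high; beyond it a platform with hotplate and flask.
- bore (a point): Centre of the mouth of the upright 14 mm bore in the top of the lock block (158 mm above the bench), rim bevelled 2 mm. 40 mm down lies the 36 mm hub on the shaft; the bore goes on for 30 mm below the hub. The pin first stands on the closed hub, its head's underside 56 mm above the block (up to 3 mm less over the flat).
- hub_top (a point): Point 40 mm below the bore's mouth: round part of the hub, on which the pin stands. Over the hub's cross-hole (14 mm, straight through) the pin drops about 3 mm by its weight until its cone meets a spring catch; its nose then stops the crank dead (9 degrees of play). A milled flat on the hub lets the pin sink as deep, slowly, but the crank rides on over it with hardly more drag.
- home (a point): Where the pin's point ends when home: 96 mm below the bore's mouth, the head flat on the block. From where it dropped to, the pin must be pressed down another 53 mm: about 5 to 10 N past the catch and on down. Its cone brings the hub into line if the crank has been let go.
- crank: Crank: aluminium arm 20 mm wide, 72 to 84 mm from the bore on the lift's -y side, with a red handle parallel to the shaft. Origin on the shaft axis below the bore, 100 mm above the bench; z along the arm to the handle, y as the lift's y. It starts leaning 50 to 75 degrees from upright towards the robot, turns endlessly either way and stays where left (drag 1 to 2 N at the handle).
- crank_axis (a point): Point on the shaft axis 130 mm from the bore: centre of the 60 mm circle on which crank_grip travels. The crank is clamped on at any angle, so its direction does not tell where the cross-hole is; the hole lines up once every half turn, and after 65 to 150 degrees when the handle is taken over the top and away from the robot.
- crank_grip (a point): Grip point on the red handle's centre line, to be pinched across the handle from above. Handle 22 mm in diameter, 84 mm long, 86 to 170 mm from the bore; it spins freely on its spindle. A force at the handle, cranked against the dropped pin, acts about 3.3 times as large between hub and pin; more than 80 N between them damages the hub.
- vial0: Glass sample vial with white cap and green label, 24 mm in diameter, 56 mm high, standing on the bench; origin under its centre.
- vial1: A second vial like vial0.
- amber: Amber bottle with yellow cap, 60 mm in diameter, 120 mm high, standing on the bench; origin under its centre.
- beaker: Beaker covered with metal foil, 72 mm in diameter, 86 mm high, standing on the bench; origin under its centre.
Mind the look-alikes: they are no part of the job. Leave any orange or purple look-alike of the pin alone.

How it is judged:
By the outcome, as a careful person would: the job done as asked, in the order asked, and still so for the second after the job is handed in, with the robot touching nothing.
It also fails if it takes over 72 s, if anything falls off the work surface, if the arm or the gripper's body presses on something with over 40 N, if the wrist force passes 120 N, or if a joint passes its speed limit or range.

## Working session

There is one attempt and no reset: what is moved stays moved. The work goes in short steps, each a Python script; the robot and the scene stay as the last script left them, time stands still between calls to the robot, and variables do not carry over. Pictures are saved under pics/ and viewed, about 8 in all and at most 12, crops included, and the job is handed in when it is done.

```bash
mkdir -p pics; cat > h.py <<'E'
from bench import *
import numpy as np, cv2, pickle
from scipy.spatial.transform import Rotation as R
def cam(name,save=None):
    c=capture(name); c['f']=200/np.tan(np.radians(c['fovy'])/2)
    if save: cv2.imwrite('pics/'+save+'.png',c['img'])
    pickle.dump(c,open('pics/%s.pkl'%(save or name),'wb'))
    return c
def ray(c,u,v):
    E=np.array(c['extrinsics']); Rm,t=E[:3,:3],E[:3,3]
    d=Rm.T@np.array([(u-c['cx'])/c['f'],(v-c['cy'])/c['f'],1]); return -Rm.T@t,d
def onz(c,u,v,z):
    o,d=ray(c,u,v); return o+d*(z-o[2])/d[2]
def depthpt(c,u,v):
    o,d=ray(c,u,v); return o+d*c['range_z'][int(round(v)),int(round(u))]
def proj(c,p):
    q=np.array(c['extrinsics'])@np.r_[p,1]; return q[0]/q[2]*c['f']+c['cx'],q[1]/q[2]*c['f']+c['cy']
def cloud(c):
    E=np.array(c['extrinsics']); v,u=np.mgrid[:400,:640]; z=c['range_z']
    P=np.stack([(u-c['cx'])/c['f']*z,(v-c['cy'])/c['f']*z,z],-1)
    return (P-E[:3,3])@E[:3,:3]
E
python3 - <<'E'
from h import *
a=[cam(n,n+'0') for n in ('side','top')]
cv2.imwrite('pics/both.png',np.vstack([x['img'] for x in a])[:, :])
im=np.vstack([x['img'] for x in a]); 
for x in a: print(x['fovy'],x['cx'],x['cy'],np.round(x['extrinsics'],3).tolist())
o=get_obs(); print(o)
E
```

```text
54.37275240461683 318.39728044198904 196.40581169797596 [[0.999, -0.041, 0.008, -0.554], [-0.025, -0.731, -0.681, 0.061], [0.034, 0.681, -0.732, 0.992], [0.0, 0.0, 0.0, 1.0]]
49.912309672688885 322.64362113703993 198.20504290675126 [[0.002, -1.0, 0.004, -0.045], [-0.993, -0.003, -0.121, 0.555], [0.121, -0.003, -0.993, 1.235], [0.0, 0.0, 0.0, 1.0]]
{'time_s': 0.1, 'joints': array([ 1.24101835e+00,  2.13294036e-01, -3.50094586e-02,  1.32349459e+00,
       -1.68051754e-05,  1.57076707e+00]), 'joint_vel': array([ 0.00070453, -0.00070384,  0.00226101,  0.00170247, -0.00083109,
       -0.00143539]), 'joint_efforts': array([-5.00681035e-04, -6.87245965e+01,  4.87805057e+01,  1.22130633e-02,
       -3.93572850e-05,  2.21074359e-06]), 'position': array([0.1618198 , 0.47275827, 0.2308669 ]), 'orientation': array([-5.15600218e-01, -3.09884322e+00,  1.55646642e-03]), 'wrist_force': array([-0.50550111, -0.72343471,  0.03407179]), 'moment': array([-0.01080726, -0.01370928, -0.0132377 ]), 'gripper_width': 0.08528911418609626}
```

View pics/top0.png

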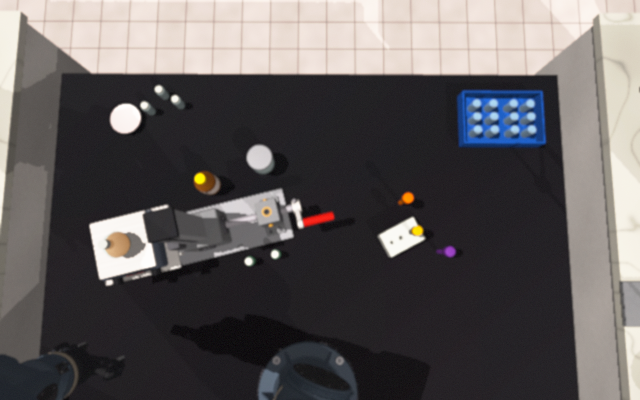

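View pics/side0.png

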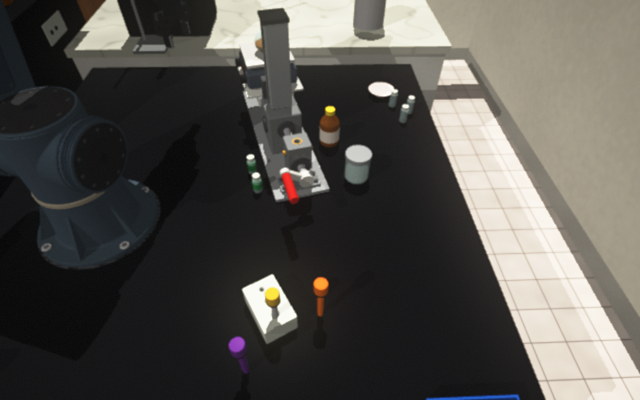

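Candidates for the pin's head, as pixels in the top and side views:
- Yellow: top (417,231), side (272,297). It stands in the white stand, so this is my choice.
- Orange: top (408,198), side (321,286). Look-alike.
- Purple: top (450,252), side (238,346). Look-alike.
- Amber bottle's yellow cap: top (200,179), side (330,111).

The crank's red handle is at top (317,218), and the bore is at about top (266,212).

```bash
python3 - <<'E'
from h import *
T=pickle.load(open('pics/top0.pkl','rb')); S=pickle.load(open('pics/side0.pkl','rb'))
def blobs(c,lo,hi,box,mn=15):
    hsv=cv2.cvtColor(c['img'],cv2.COLOR_BGR2HSV); m=cv2.inRange(hsv,lo,hi); k=np.zeros_like(m); x0,y0,x1,y1=box; k[y0:y1,x0:x1]=m[y0:y1,x0:x1]
    n,l,st,ce=cv2.connectedComponentsWithStats(k); return [(ce[i],st[i,4],l==i) for i in range(1,n) if st[i,4]>=mn]
for nm,c in (('T',T),('S',S)):
    P=cloud(c)
    for col,lo,hi in (('yel',(22,120,100),(34,255,255)),('ora',(6,150,100),(20,255,255)),('pur',(125,80,50),(160,255,255)),('red',(0,150,80),(4,255,255)),):
        for ce,a,m in blobs(c,lo,hi,(90,75,580,395)):
            q=P[m]; print(nm,col,ce.round(1),a,'med',np.median(q,0).round(4),'zmax',np.percentile(q[:,2],95).round(4))
# block top
P=cloud(T); m=(abs(P[...,2]-.158)<.006); sel=m[180:250,240:300]
v,u=np.nonzero(sel); q=P[180:250,240:300][sel]; print('blk n',len(q),q.min(0).round(3),q.max(0).round(3),np.median(q,0).round(4))
r=cv2.minAreaRect((q[:,:2]*1000).astype(np.float32)); print(r)
# base plate
m=(abs(P[...,2]-.012)<.005)&(T['img'].max(-1)>70); m[:, :90]=0; m[:180]=0; m[280:]=0; m[:,300:]=0
q=P[m]; print('plate',len(q),cv2.minAreaRect((q[:,:2]*1000).astype(np.float32)))
# stand
m=(abs(P[...,2]-.05)<.006)&(T['img'].max(-1)>70); m[:, :370]=0;m[:,435:]=0;m[:210]=0;m[265:]=0
q=P[m]; print('stand',len(q),cv2.minAreaRect((q[:,:2]*1000).astype(np.float32)))
m=cv2.resize(T['img'][170:290,220:460],None,fx=3.3,fy=3.3,interpolation=cv2.INTER_CUBIC); cv2.imwrite('pics/crop1.png',m)
E
```

```text
T yel [199.6 178.1] 117 med [0.5991 0.2976 0.12  ] zmax 0.1245
T yel [417.2 230.3] 83 med [ 0.4567 -0.2979  0.136 ] zmax 0.1398
T ora [204.1 185.6] 131 med [0.5829 0.2889 0.0873] zmax 0.1
T ora [406.4 198.1] 143 med [ 0.546  -0.2751  0.1252] zmax 0.1311
T pur [447. 251.] 187 med [ 0.4008 -0.3847  0.1175] zmax 0.1308
T red [318.2 218.6] 290 med [ 0.4856 -0.031   0.1421] zmax 0.148
S yel [329.6 110.2] 91 med [0.5992 0.2931 0.1169] zmax 0.1219
S yel [271.5 293.6] 139 med [ 0.4565 -0.298   0.1342] zmax 0.136
S ora [325.2 120.4] 76 med [0.5853 0.285  0.0872] zmax 0.0998
S ora [320.2 285.7] 242 med [ 0.5453 -0.2791  0.125 ] zmax 0.1277
S ora [319.5 305.6] 93 med [ 0.5454 -0.2801  0.045 ] zmax 0.0766
S pur [237.  346.3] 327 med [ 0.4006 -0.3878  0.125 ] zmax 0.1274
S pur [243.5 364.6] 103 med [ 0.402  -0.3899  0.0432] zmax 0.0733
S red [289.8 187.8] 288 med [ 0.4877 -0.0376  0.1411] zmax 0.1442
blk n 443 [0.468 0.072 0.153] [0.537 0.139 0.164] [0.5023 0.1058 0.1597]
((503.203369140625, 106.04051208496094), (60.11002731323242, 56.0321044921875), 13.900287628173828)
plate 2350 ((481.1162109375, 342.3411865234375), (245.27207946777344, 589.633544921875), 0.976722002029419)
stand 793 ((441.4984436035156, -271.753662109375), (70.24829864501953, 111.57599639892578), 27.774187088012695)
```

View pics/crop1.png

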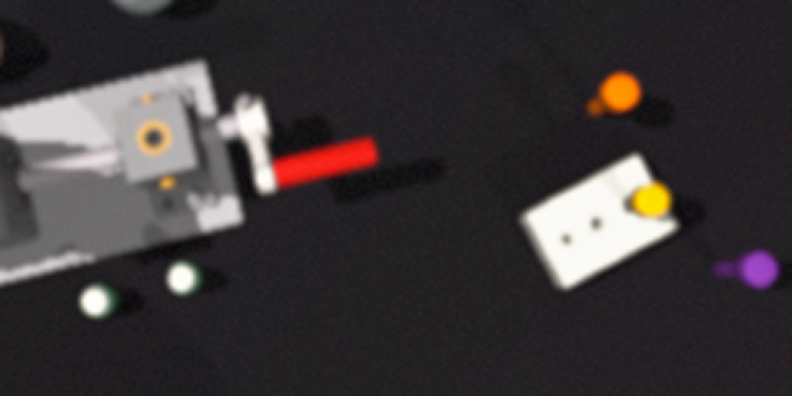

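The crop shows the yellow pin upright at the end of the white stand, at crop (652,200). The orange and purple pins stand free, and the bore ring is at crop (153,137). The top view, side view and stand geometry agree on the pin at (0.456, -0.298). Next I tuck in to clear the column and go above the pin.

```bash
cat >> h.py <<'E'
def down(a):  # jaws along world angle a (deg), tool pointing down
    a=np.radians(a); y=np.array([np.cos(a),np.sin(a),0]); z=np.array([0,0,-1.]); x=np.cross(y,z)
    return R.from_matrix(np.stack([x,y,z],1)).as_rotvec()
def bestdown(p,a):
    c=[(abs(q[5]),b) for b in (a,a+180) for q in [ik(p,down(b))] if q is not None]
    return down(min(c)[1])
def st(m=''):
    o=get_obs(); print(m,'t%.1f'%o['time_s'],o['position'].round(4),'F',o['wrist_force'].round(2),'w%.4f'%o['gripper_width']); return o
E
python3 - <<'E'
from h import *
o=get_obs(); print(ik([.15,.27,.31],o['orientation']))
move_straight([.16,.28,.31],feed=.3); st()
j=get_obs()['joints'].copy(); j[0]=-.5; goto_joints(j); st()
p=[.456,-.298,.24]; move_ptp(p,bestdown(p,130)); o=st(); print(o['joints'].round(2))
c=cam('wrist','w1'); print(proj(c,[.456,-.298,.134]))
E
```

```text
[ 1.06389508e+00 -1.79664338e-01 -2.37120548e-01  1.51432324e+00
 -1.93050020e-04  1.39364389e+00]
 t0.9 [0.1601 0.2808 0.3094] F [0.79 0.37 0.1 ] w0.0852
 t3.1 [ 0.2839 -0.1545  0.3094] F [ 0.02  0.42 -0.52] w0.0854
 t5.4 [ 0.456  -0.2979  0.2402] F [ 0.35 -0.58 -0.12] w0.0855
[-0.58  0.31  0.11  1.37  0.   -1.28]
(np.float64(318.4044516915057), np.float64(200.01807453751348))
```

View pics/w1.png

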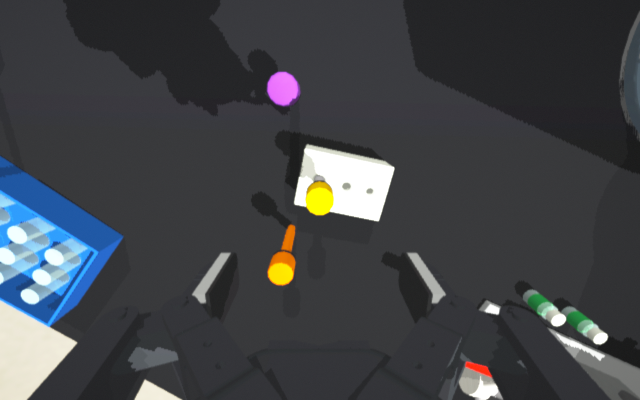

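The wrist view puts the yellow head at (319,198), against a prediction of (318,200). The neighbouring pins are clear of the fingers, so I grasp.

```bash
python3 - <<'E'
from h import *
move_straight([.456,-.298,.101],feed=.12); st('down')
clamp(); st('clamped')
move_straight([.456,-.298,.31],feed=.2); o=st('up')
p=[.503,.106,.33]; r=bestdown(p,-60); move_ptp([.503,.04,.33],r); o=st('near'); print(o['joints'].round(2))
T=cam('top','top1'); S=cam('side','side1'); W=cam('wrist','w2')
for c in (T,S,W): print(proj(c,[.503,.106,.158]), proj(c,[.503,.04,.364]), proj(c,[.503,.04,.238]))
a=cv2.resize(S['img'][60:260,200:400],None,fx=2,fy=2,interpolation=cv2.INTER_CUBIC)
b=cv2.resize(W['img'],(640,400))[:,120:520]
cv2.imwrite('pics/m1.png',np.hstack([a,b]))
E
```

```text
down t6.8 [ 0.4564 -0.2983  0.1017] F [-0.4  -0.1   0.98] w0.0856
clamped t7.3 [ 0.4561 -0.298   0.1013] F [-0.22  0.68  5.92] w0.0265
up t8.5 [ 0.4557 -0.2978  0.309 ] F [ 0.46 -0.65 -2.45] w0.0266
near t9.8 [0.5031 0.0392 0.3298] F [ 0.43 -0.67 -3.34] w0.0261
[ 0.08  0.23  0.24  1.58 -0.   -0.45]
(np.float64(266.27054678128786), np.float64(211.71938072164718)) (np.float64(284.6572328204906), np.float64(203.28424002931385)) (np.float64(288.9494702910456), np.float64(208.8755683995215))
(np.float64(296.3660603726851), np.float64(141.4047436813633)) (np.float64(292.99985195094894), np.float64(80.84660876901617)) (np.float64(295.24829348592397), np.float64(131.9840886512489))
(np.float64(367.06164589005573), np.float64(210.3642086296265)) (np.float64(320.1275190259814), np.float64(292.9391596467887)) (np.float64(319.4606729455517), np.float64(205.39057111100956))
```

View pics/m1.png

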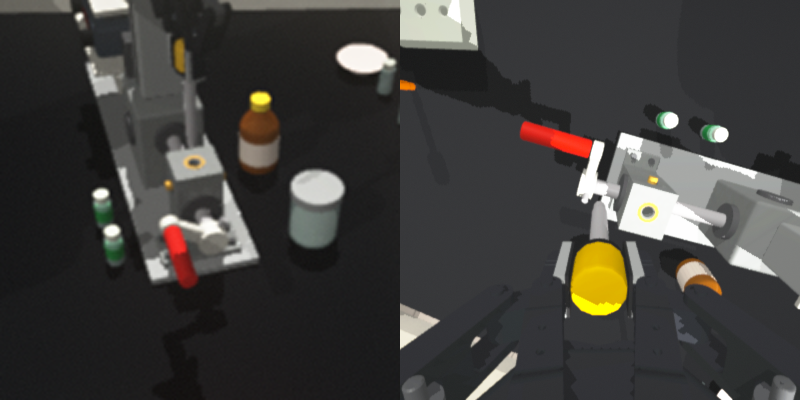

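In this view the pin hangs straight, with its nose at wrist (319,203) against a prediction of (319,205). The bore ring at wrist (368,212) against (367,210) is also close. I'll compute the ring centre and nose numerically.

```bash
python3 - <<'E'
from h import *
for n,pp in (('top0',(266.3,211.7)),('side0',(296.4,141.4)),('w2',(367.1,210.4))):
    c=pickle.load(open(f'pics/{n}.pkl','rb')); hsv=cv2.cvtColor(c['img'],cv2.COLOR_BGR2HSV)
    m=cv2.inRange(hsv,(12,90,90),(30,255,255)); k=np.zeros_like(m); x,y=map(int,pp); k[y-14:y+15,x-14:x+15]=m[y-14:y+15,x-14:x+15]
    n_,l,s,ce=cv2.connectedComponentsWithStats(k); i=1+np.argmax(s[1:,4]); pts=cv2.findNonZero((l==i).astype(np.uint8))
    (u,v),r=cv2.minEnclosingCircle(pts); 
    e=cv2.fitEllipse(cv2.convexHull(pts)); print(n,s[i,4],(u,v),e[0],onz(c,*e[0],.158).round(4))
c=pickle.load(open('pics/w2.pkl','rb')); g=c['img'][:,:,:].max(-1).astype(int)
for v in (203,206,210,215,222): print(v,g[v,300:340].tolist())
P=cloud(c); print(np.round(c['range_z'][196:226:4,319],3), np.round(c['range_z'][212,300:340],3).tolist())
E
```

```text
top0 57 (266.1153869628906, 211.34616088867188) (266.2092590332031, 211.31768798828125) [0.5041 0.1062 0.158 ]
side0 40 (296.5, 140.5) (296.6207275390625, 140.73953247070312) [0.5036 0.1086 0.158 ]
w2 128 (367.5, 212.0) (367.4940185546875, 212.05108642578125) [0.5045 0.1076 0.158 ]
203 [58, 61, 75, 114, 160, 162, 131, 84, 61, 59, 59, 59, 59, 65, 101, 147, 169, 176, 176, 174, 173, 172, 174, 197, 248, 254, 254, 254, 236, 174, 150, 211, 242, 177, 88, 75, 75, 77, 82, 83]
206 [59, 59, 59, 58, 58, 58, 59, 58, 59, 59, 58, 59, 65, 100, 155, 169, 175, 177, 176, 178, 178, 174, 170, 166, 175, 233, 254, 253, 190, 157, 203, 246, 241, 129, 77, 74, 74, 75, 77, 79]
210 [59, 59, 59, 59, 58, 59, 59, 59, 58, 59, 59, 69, 115, 158, 167, 171, 177, 179, 178, 179, 179, 175, 174, 174, 172, 182, 228, 254, 254, 252, 252, 244, 241, 166, 112, 84, 69, 72, 87, 104]
215 [53, 53, 53, 52, 52, 52, 52, 52, 53, 53, 57, 89, 149, 165, 169, 174, 177, 178, 179, 178, 177, 175, 173, 174, 174, 174, 195, 241, 250, 251, 251, 251, 251, 252, 254, 252, 166, 112, 109, 109]
222 [53, 52, 52, 53, 53, 53, 54, 53, 54, 53, 75, 142, 161, 1
[... 293 characters left out ...]
0.503000020980835, 0.5019999742507935, 0.503000020980835, 0.5019999742507935, 0.5009999871253967, 0.5009999871253967, 0.22499999403953552, 0.22100000083446503, 0.21899999678134918, 0.21699999272823334, 0.2150000035762787, 0.21400000154972076, 0.21299999952316284, 0.2160000056028366, 0.21400000154972076, 0.2150000035762787, 0.21400000154972076, 0.21699999272823334, 0.21699999272823334, 0.2199999988079071, 0.22499999403953552, 0.48899999260902405, 0.49000000953674316, 0.49000000953674316, 0.48899999260902405, 0.48899999260902405, 0.48899999260902405, 0.48899999260902405, 0.49000000953674316, 0.49000000953674316, 0.39100000262260437, 0.38100001215934753, 0.3720000088214874, 0.36500000953674316]
```

```bash
python3 - <<'E'
from h import *
x,y=.504,.107
move_straight([x,y,.30],feed=.15); move_straight([x,y,.256],feed=.1); pause(.2)
b=np.mean([get_obs()['wrist_force'] for _ in range(5)],0); print('base',b.round(2))
z=.256; ok=True
while z>.214:
    z-=.002; move_straight([x,y,z],feed=.04); o=get_obs(); d=o['wrist_force']-b
    if np.linalg.norm(d)>3: print('z%.3f'%z,d.round(2))
    if d[2]>7 or np.linalg.norm(d)>12: ok=False; break
st('end')
print(ok)
c=cam('side','s2'); cv2.imwrite('pics/s2c.png',cv2.resize(c['img'][60:200,220:380],None,fx=4,fy=4,interpolation=cv2.INTER_CUBIC))
E
```

```text
base [ 0.5  -0.01 -2.21]
end t16.7 [0.5039 0.107  0.2139] F [-0.09 -0.05 -2.84] w0.0267
True
```

No contact during the descent, so the nose is 37 mm down the bore, about 3 mm above the hub. I release, rise and check.

```bash
python3 - <<'E'
from h import *
release(); st('rel'); move_straight([.504,.107,.30],feed=.2)
# over crank handle grip point, off to -y
L=np.array([.504,.107,0]); a=np.radians(13.9); X=np.array([np.cos(a),np.sin(a),0]); Y=np.array([-np.sin(a),np.cos(a),0])
A=L-.130*Y; A[2]=.1; th=np.radians(59); g=A+.06*np.array([-X[0]*np.sin(th),-X[1]*np.sin(th),np.cos(th)]); print('grip',g,'axis',A)
p=[g[0],g[1],.30]; move_ptp(p,bestdown(p,13.9)); o=st('abv'); print(o['joints'].round(2))
T=cam('top','top3'); S=cam('side','side3'); W=cam('wrist','w3')
print('wrist proj grip',proj(W,g),'pin top',[proj(c,L+[0,0,.244]) for c in (T,S,W)])
hd=lambda c,box:None
for n,c in (('T',T),('S',S),('W',W)):
    P=cloud(c); hsv=cv2.cvtColor(c['img'],cv2.COLOR_BGR2HSV)
    for nm,lo,hi in (('red',(0,150,60),(4,255,255)),('yel',(22,120,90),(34,255,255))):
        m=cv2.inRange(hsv,lo,hi); k,l,s,ce=cv2.connectedComponentsWithStats(m)
        for i in range(1,k):
            if s[i,4]>40:
                q=P[l==i]; print(n,nm,ce[i].round(1),s[i,4],np.median(q,0).round(4),'z95',np.percentile(q[:,2],95).round(3))
                if nm=='red':
                    d=q-L; print('   lift x',np.percentile(d@X,[5,50,95]).round(3),'lift y',np.percentile(d@Y,[2,50,98]).round(3))
a_=cv2.resize(S['img'][60:260,200:400],None,fx=2,fy=2,interpolation=cv2.INTER_CUBIC)
cv2.imwrite('pics/m3.png',np.hstack([a_,W['img'][:,120:520]]))
E
```

```text
rel t17.3 [0.504 0.107 0.214] F [ 0.85  0.38 -0.65] w0.0853
grip [ 0.48530566 -0.03154808  0.13090228] axis [ 0.53522965 -0.01919314  0.1       ]
abv t19.3 [ 0.4852 -0.0313  0.2997] F [-0.06  0.26 -0.64] w0.0852
[-0.06  0.18  0.1   1.49  0.    1.26]
wrist proj grip (np.float64(318.1532581872791), np.float64(184.52087155990787)) pin top [(np.float64(261.43347383356337), np.float64(208.15701200929115)), (np.float64(295.56624549346225), np.float64(112.03113197607725)), (np.float64(400.8710965809147), np.float64(26.046822406129138))]
T yel [199.6 178.1] 113 [0.5993 0.2974 0.1196] z95 0.125
S red [289.9 188.1] 293 [ 0.4876 -0.0388  0.141 ] z95 0.144
   lift x [-0.06  -0.051 -0.041] lift y [-0.17  -0.137 -0.088]
S yel [329.7 110.3] 95 [0.5995 0.2937 0.1171] z95 0.121
S yel [295.8 112.1] 65 [0.505  0.1072 0.2437] z95 0.246
W red [320.2 181.8] 1449 [ 0.4865 -0.0266  0.1406] z95 0.143
   lift x [-0.059 -0.049 -0.039] lift y [-0.211 -0.125 -0.086]
W yel [399.3  29.9] 2153 [0.5044 0.1056 0.2426] z95 0.244
W yel [366.1  51.4] 71 [0.4956 0.1069 0.1576] z95 0.159
W yel [334.9  58.2] 53 [0.4701 0.0993 0.1324] z95 0.134
```

View pics/m3.png

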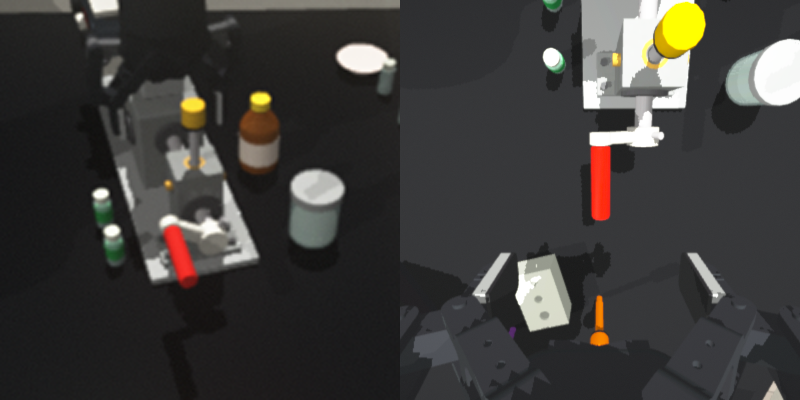

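The pin stands in the bore with its head top at z ≈ 0.244, so it is on the closed hub. The handle shows at wrist (320,182), where expected. I'll grip it and crank in small steps, watching the tangential force.

```bash
cat > crank.py <<'E'
from h import *
L=np.array([.504,.107,0]); a=np.radians(13.9); X=np.array([np.cos(a),np.sin(a),0]); Y=np.array([-np.sin(a),np.cos(a),0]); Z=np.array([0,0,1.])
A=L-.130*Y+.1*Z
def tcp(th): return A+.06*(np.sin(th)*X+np.cos(th)*Z)-.019*Z
def ft(th): 
    F=get_obs()['wrist_force']-b0; return -F@(np.cos(th)*X-np.sin(th)*Z), F@(np.sin(th)*X+np.cos(th)*Z)
E
python3 - <<'E'
import crank; from crank import *
th=np.radians(-57); p=tcp(th)
move_straight(p+[0,0,.04],feed=.2); move_straight(p,feed=.1); pause(.1)
crank.b0=np.mean([get_obs()['wrist_force'] for _ in range(5)],0); st('pre')
clamp(); st('clamp'); print(np.round(ft(th),2))
d=np.radians(1.2); log=[]; res='none'
while th<np.radians(100):
    th+=d; move_straight(tcp(th),feed=.02); t,r=ft(th); log.append((np.degrees(th),t,r))
    if t>4.5:
        t2=np.mean([ft(th)[0] for _ in range(3)])
        if t2>4.5: res='stop'; break
    if abs(r)>20: res='radial'; break
    if get_obs()['time_s']>52: res='time'; break
print(res,np.round(log[-12:],1).tolist()); print([[round(v,1) for v in x] for x in log[::6]])
st('end'); T=cam('side','side4'); 
m=cv2.inRange(cv2.cvtColor(T['img'],cv2.COLOR_BGR2HSV),(22,120,90),(34,255,255)); m[:, :270]=0; m[:,320:]=0; m[135:]=0
P=cloud(T)[m>0]; print('head',len(P),np.median(P,0).round(4),np.percentile(P[:,2],95).round(4),np.mean(np.nonzero(m),1))
E
```

```text
pre t21.0 [ 0.487  -0.0313  0.1146] F [ 0.11  0.82 -0.66] w0.0853
clamp t21.6 [ 0.4866 -0.0313  0.1137] F [ 2.28  1.15 -1.91] w0.0199
[-0.15 -2.52]
stop [[45.0, -0.8, 6.9], [46.2, -1.0, 6.7], [47.4, -1.6, 7.1], [48.6, -1.7, 5.8], [49.8, -1.3, 6.5], [51.0, -0.9, 6.1], [52.2, -0.5, 6.3], [53.4, -1.3, 6.5], [54.6, -0.3, 6.2], [55.8, 0.4, 6.6], [57.0, 1.7, 6.1], [58.2, 5.1, 5.5]]
[[np.float64(-55.8), np.float64(-0.8), np.float64(-1.8)], [np.float64(-48.6), np.float64(0.5), np.float64(-0.1)], [np.float64(-41.4), np.float64(0.4), np.float64(4.8)], [np.float64(-34.2), np.float64(1.0), np.float64(9.2)], [np.float64(-27.0), np.float64(1.1), np.float64(11.5)], [np.float64(-19.8), np.float64(0.5), np.float64(12.7)], [np.float64(-12.6), np.float64(0.6), np.float64(13.2)], [np.float64(-5.4), np.float64(1.7), np.float64(13.1)], [np.float64(1.8), np.float64(2.1), np.float64(11.1)], [np.float64(9.0), np.float64(1.4), np.float64(10.6)], [np.float64(16.2), np.float64(0.5), np.float64(9.4)], [np.float64(23.4), np.float64(1.4), np.float64(9.3)], [np.float64(30.6), np.float64(0.5), np.float64(8.1)], [np.float64(37.8), np.float64(0.1), np.float64(7.3)], [np.float64(45.0), np.float64(-0.8), np.float64(6.9)], [np.float64(52.2), np.float64(-0.5), np.float64(6.3)]]
end t45.6 [ 0.586  -0.0061  0.1133] F [0.79 6.21 6.57] w0.0202
head 60 [0.5055 0.1068 0.1881] 0.1903 [131.26666667 296.5       ]
```

The force rose to about 5 N at +58°, after 115° of turning. The head reads much lower than a 3 mm drop would put it, so I look before doing anything.

```bash
python3 - <<'E'
from h import *
c=pickle.load(open('pics/side4.pkl','rb')); a=cv2.resize(c['img'][60:260,200:400],None,fx=2,fy=2,interpolation=cv2.INTER_CUBIC)
w=cam('wrist','w4'); cv2.imwrite('pics/m4.png',np.hstack([a,w['img'][:,150:550]]))
E
```

```text
(no output)
```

View pics/m4.png

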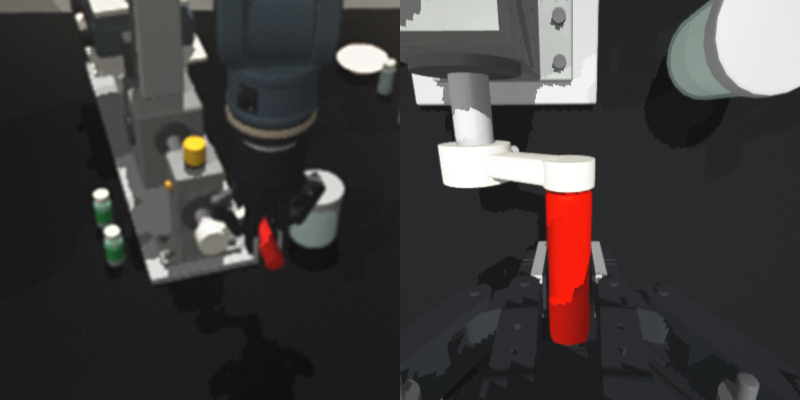

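The side view shows the yellow head at about full-image (297,136), apparently right down on the block and not just 3 mm lower. The gripper holds the handle clear of the beaker. I measure the head height in two views and check the glassware before letting go.

```bash
cat >> h.py <<'E'
def report(names=('side','top','wrist'),tag='r'):
    for n in names:
        c=cam(n,tag+n); P=cloud(c); hsv=cv2.cvtColor(c['img'],cv2.COLOR_BGR2HSV); m=cv2.inRange(hsv,(20,110,80),(34,255,255))
        near=np.linalg.norm(P[...,:2]-[.504,.107],axis=-1)<.03; q=P[near&(m>0)]
        if len(q)>10: print(n,'head n',len(q),np.median(q,0).round(4),'z pct',np.percentile(q[:,2],[5,50,90,97]).round(4))
        b=P[near&(m==0)&(P[...,2]>.14)]; 
        if len(b): print('   non-yellow near bore z',np.percentile(b[:,2],[5,50,95]).round(3))
E
python3 - <<'E'
from h import *
report(); o=st(); print(o['joint_efforts'].round(1))
for n in ('side0','side4'):
    c=pickle.load(open(f'pics/{n}.pkl','rb')); P=cloud(c)
    for nm,bx in (('vials',(240,150,268,195)),('beaker',(342,144,374,184)),('amber',(316,104,342,148))):
        x0,y0,x1,y1=bx; q=P[y0:y1,x0:x1].reshape(-1,3); q=q[q[:,2]>.03]; print(n,nm,len(q),np.median(q,0).round(3))
E
```

```text
side head n 138 [0.5051 0.0983 0.185 ] z pct [0.166  0.185  0.189  0.1899]
   non-yellow near bore z [0.144 0.158 0.161]
   non-yellow near bore z [0.156 0.161 0.164]
   non-yellow near bore z [0.145 0.157 0.158]
 t45.9 [ 0.586  -0.0061  0.1133] F [1.25 5.77 6.59] w0.0201
[ -3.5 -81.9  43.6   0.4  -1.7   0.1]
side0 vials 188 [0.383 0.101 0.047]
side0 beaker 716 [0.664 0.121 0.084]
side0 amber 516 [0.599 0.28  0.077]
side4 vials 186 [0.383 0.101 0.047]
side4 beaker 860 [0.64  0.01  0.166]
side4 amber 1122 [ 0.57  -0.044  0.319]
```

Three readings put the head top at z ≈ 0.189 (home is 0.188), so the pin went home on its own during cranking, and the crank is held. I ease the crank back to unload it and let go. Then I rise and press gently on the head to confirm it is seated.

```bash
python3 - <<'E'
import crank; from crank import *
crank.b0=np.array([.1,.3,-.6])
for dg in (57.4,56.6,55.8):
    th=np.radians(dg); move_straight(tcp(th),feed=.02); t,r=ft(th); print(dg,round(t,2),round(r,2))
    if t<1.5: break
release(); st('rel')
p=get_obs()['position']; move_straight([p[0],p[1],.30],feed=.2); 
report(tag='u')
clamp(); q=[.504,.107,.30]; move_ptp(q,bestdown(q,13.9)); move_straight([.504,.107,.215],feed=.15); move_straight([.504,.107,.197],feed=.06); pause(.2)
b=np.mean([get_obs()['wrist_force'] for _ in range(5)],0); st('above'); z=.197; log=[]
while z>.183:
    z-=.001; move_straight([.504,.107,z],feed=.02); o=get_obs(); f=o['wrist_force'][2]-b[2]; log.append((round(z,3),round(o['position'][2],4),round(f,1)))
    if f>9 or o['time_s']>60: break
print(log); st()
move_straight([.504,.107,.30],feed=.2); st('clear')
report(('side',),'v')
E
```

```text
57.4 5.07 6.95
56.6 1.81 6.19
55.8 1.81 5.41
rel t47.3 [ 0.5834 -0.0073  0.1147] F [ 0.14 -0.52 -0.26] w0.0858
side head n 135 [0.5049 0.0982 0.1857] z pct [0.1665 0.1857 0.1889 0.1899]
   non-yellow near bore z [0.145 0.158 0.162]
wrist head n 1153 [0.5072 0.107  0.1868] z pct [0.1686 0.1868 0.188  0.1884]
   non-yellow near bore z [0.156 0.157 0.159]
above t51.2 [0.5041 0.1071 0.1973] F [0.17 0.88 0.04] w-0.0003
[(0.196, np.float64(0.196), np.float64(0.1)), (0.195, np.float64(0.1949), np.float64(-0.3)), (0.194, np.float64(0.1939), np.float64(0.9)), (0.193, np.float64(0.1929), np.float64(0.6)), (0.192, np.float64(0.192), np.float64(0.1)), (0.191, np.float64(0.1909), np.float64(-0.1)), (0.19, np.float64(0.1899), np.float64(-0.2)), (0.189, np.float64(0.1889), np.float64(-0.5)), (0.188, np.float64(0.1881), np.float64(3.2)), (0.187, np.float64(0.188), np.float64(17.2))]
 t53.7 [0.5042 0.107  0.188 ] F [-5.9  -2.16 17.25] w-0.0001
clear t54.5 [0.5038 0.107  0.2988] F [-0.75 -0.06  0.16] w0.0001
side head n 135 [0.5048 0.0988 0.1854] z pct [0.1656 0.1854 0.1889 0.1894]
   non-yellow near bore z [0.157 0.358 0.413]
```

Firm contact came at z = 0.188, which means the head is flat on the block. One last look before handing in.

```bash
python3 - <<'E'
from h import *
move_straight([.40,-.06,.32],feed=.25); c=cam('side','side5')
a0=pickle.load(open('pics/side0.pkl','rb'))['img']
cv2.imwrite('pics/m5.png',np.hstack([cv2.resize(x[60:260,200:400],None,fx=2,fy=2,interpolation=cv2.INTER_CUBIC) for x in (a0,c['img'])])); st()
E
```

```text
t55.5 [ 0.4003 -0.0593  0.3196] F [1.15 0.42 0.21] w-0.0002
```

View pics/m5.png

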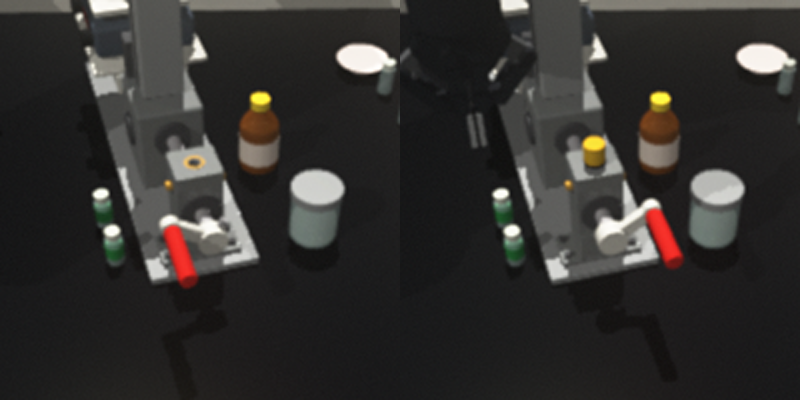

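The glassware has not moved, and the head sits on the block with a greyish band under it at about crop (594,168). Before handing in I check whether that band is shadow or exposed shank.

```bash
python3 - <<'E'
from h import *
c=pickle.load(open('pics/side5.pkl','rb')); 
print('pred top',proj(c,[.504,.107,.188]),'base',proj(c,[.504,.107,.158]),'front base',proj(c,[.504,.093,.158]))
for v in range(126,152,2): print(v,c['img'][v,297].tolist(),cloud(c)[v,297].round(3))
s3=pickle.load(open('pics/side3.pkl','rb')); print([ (v,s3['img'][v,296].tolist(),cloud(s3)[v,296].round(3).tolist()) for v in range(108,130,3)])
w=pickle.load(open('pics/uwrist.pkl','rb')); u,v=map(int,proj(w,[.504,.107,.17])); print(u,v)
y0=max(0,v-90);x0=max(0,u-110); cv2.imwrite('pics/m6.png',cv2.resize(w['img'][y0:y0+180,x0:x0+220],None,fx=3,fy=3))
E
```

```text
pred top (np.float64(296.367184981606), np.float64(131.42689146889683)) base (np.float64(296.76831686273385), np.float64(141.1408056989095)) front base (np.float64(296.7878527986004), np.float64(144.7575013279213))
126 [53, 56, 57] [0.503 0.247 0.1  ]
128 [54, 166, 209] [0.503 0.244 0.095]
130 [57, 228, 251] [0.506 0.113 0.188]
132 [58, 229, 251] [0.506 0.105 0.188]
134 [53, 214, 249] [0.505 0.098 0.187]
136 [30, 101, 130] [0.505 0.093 0.185]
138 [29, 100, 130] [0.505 0.095 0.178]
140 [28, 97, 126] [0.505 0.096 0.171]
142 [27, 85, 111] [0.505 0.094 0.165]
144 [51, 52, 52] [0.505 0.092 0.161]
146 [77, 79, 79] [0.505 0.083 0.162]
148 [95, 99, 98] [0.504 0.08  0.159]
150 [63, 66, 66] [0.504 0.078 0.154]
[(108, [148, 182, 199], [0.502, 0.271, 0.143]), (111, [57, 229, 251], [0.505, 0.109, 0.245]), (114, [59, 230, 252], [0.505, 0.098, 0.245]), (117, [27, 103, 134], [0.505, 0.095, 0.239]), (120, [28, 102, 133], [0.505, 0.092, 0.232]), (123, [27, 90, 118], [0.504, 0.096, 0.221]), (126, [89, 90, 92], [0.504, 0.101, 0.208]), (129, [104, 104, 106], [0.503, 0.102, 0.199])]
261 50
```

View pics/m6.png

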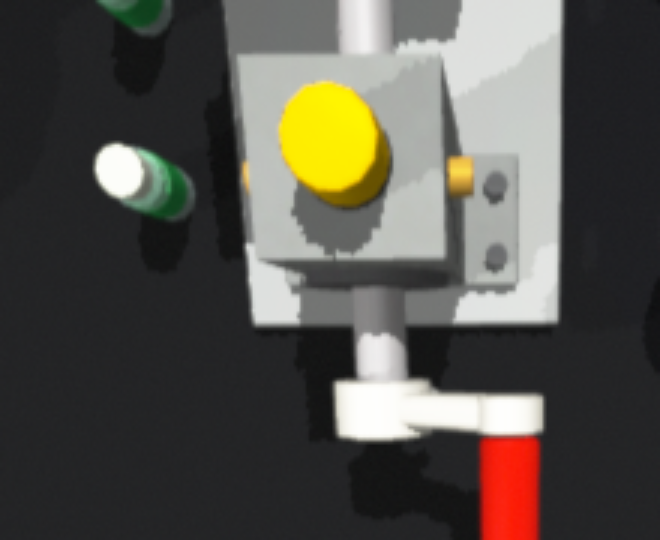

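The wrist close-up shows the head seated flat on the block at crop (335,150), and the grey band is only its shadow. I hand in.

```bash
python3 - <<'E'
from h import *
job_done(); st()
E
```

```text
the job is handed in; nothing more can be done
the job is handed in; nothing more can be done
```

The pin is home and the crank is locked, but the pin went home while I still held the crank. That is not the order you asked for. I handed the job in at about 55.5 s.

**What I did:** I took the yellow pin from the stand and lowered it into the bore without touching the sides. Released, it stood on the closed hub with its head top at z ≈ 0.244. I then turned the crank about 115° over the top in 1.2° steps until the drag rose from 1–2 N to about 5 N. I eased the crank back to about 2 N and let go.

**Last checks:**
- **Pin:** the cameras put the head top at 0.188–0.189, and the fingers touched it at exactly 0.188, which is home. A close-up showed no gap under the head.
- **Glassware:** the vials, amber bottle and beaker look unmoved in the before-and-after pictures.

**What disagreed or went unchecked:**
- **Pin went home early:** when the crank stopped, the pin was already fully home, not just 3 mm down on the catch. I don't know why. An arm link may have brushed it, though I saw no sign of that.
- **Press after letting go:** the press on the head therefore only confirmed the seating. It peaked at about 17 N, above the 9 N I meant to stop at, but on a pin already seated on the block.
- **Lock:** the only evidence that the crank is locked is the 5 N stop. I did not test it again after letting go.

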